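Let down the air of a microscope isolation platform

ROBOT

A 6-joint arm with a two-finger parallel gripper is mounted at the origin on the work surface. World frame = base frame: x ahead of the robot, y to its left, z up, the work surface at z = 0. Lengths are in mm, angles in rad, forces in N, time in s.
With the tool pointing down it reaches from about 325 to 900 mm from the base axis. Payload 6.1 kg.
Tool frame: the origin (TCP) lies on the centre line of the jaws, within the pads' length; the fingertips stand 19 mm ahead of it and the grasp point (between the pads) is the TCP; z points along the fingers, x is the direction in which the jaws open and shut, and the axes are right-handed (so a half turn about z gives the same grasp; the last joint's range is limited). The gripper opens to 87 mm and grips with 3 to 60 N. Pads are 19 mm wide; open, the fingers measure 117 mm over their backs; the gripper's body (75 mm by 190 mm) begins 51 mm behind the grasp point.
Start: joints at [-1.408, 0.22, 1.526, -0, 1.395, -0.126], TCP at [177.994, -599.111, 241.538] pointing down, gripper open.
Joint ranges: [-2.98, 2.98], [-0.91, 2.08], [0.09, 2.57], [-1.24, 4.39], [0.2, 2.65], [-2.68, 2.68]. Speed limits (rad/s): [2.57, 2.57, 3.01, 3.14, 3.14, 3.14].

INTERFACE

Orientations are given as a unit quaternion [x, y, z, w].
In Python, from rig import env gives the robot as it stands.
- The arm moves only by the tool drive_tool, never from a script. Its argument "steps" is one flat list of numbers, 7 for each row, row after row: the shift along the tool's x, y, z in cm, then the turn, a rotation vector about the tool's x, y, z in rad, then the opening, from 0 (shut) to 1 (fully open). A call has exactly 10 rows; each row is the pose to reach, as a shift and turn from the pose measured when the call began, along the tool's axes at that moment; what a row does not reach only later rows make up. A row lasts 1/12 s, in which the tool goes at most 41.7 mm and 7.16 degrees, less where a joint would pass 70% of its speed; a pose out of reach is approached as far as the arm can. A call with a gripper value outside its range is refused whole. The fingers move at their own pace and stop on an object; "force" is the grip in N (left out, the last holds). Time passes only in rows, so rows that repeat a pose let the fingers close, or fill a call up. It gives the time, the measured TCP pose, the force and the opening at its end, in the units of the state.
- env.observe(): the state, without advancing time (a new reading comes with each control period).
- env.capture(name): name is "scene" or "top" or "wrist"; returns the picture (400x640x3 uint8, red, green, blue); there is no depth.
- env.camera_model(name): a dict with "vfov" (degrees; the focal length in pixels is half the picture's height over the tangent of half this angle, whatever the lens; pixels are square), "cx", "cy" (the principal point, pixels), "view" (4x4, takes a point from world to camera coordinates); the wrist camera has in their place "hand_eye" (4x4, takes a point from camera to tool coordinates, whose origin is the TCP and whose axes are the tool frame's). Camera axes: x right, y up, looking along -z (the intrinsics and any distortion apply to the point x, -y, -z); pixel columns grow to the right and rows downward; lengths in mm; the calibration is good to about 2 mm. A picture is of the moment at which its call begins: read the wrist's pose just before it. camera_model takes no time and is no camera call.
- env.close_job(): hands the job in, once; it reports no verdict.
The state is a dict: "time": time; "q": joint angles; "joint_vel": joint speeds; "joint_torque": joint torques, N m; "position": TCP position; "tool_rot": TCP orientation; "ft_force": force on the tool from outside, world axes, zero at the start; "ft_torque": the same for the moment, N m; "opening": finger opening in mm.
Only numpy, scipy, OpenCV 4.12 (cv2) and the standard library are available. Lean on these libraries where they do the work, as an engineer would, in place of code of your own. Each camera call takes 0.05 s, during which the arm holds its last target.

TASK

The microscope has to be moved, so let its air-floated isolation platform down: on the fill valve, undo the little knurled lock nut all the way up to its stop below the valve's tip (it stays on the valve), then press the tip down and keep the valve open until the gauge reads empty and the platform rests on its stops. Then let go and leave the nut undone. The valve's height is not known exactly and it is slender, so feel for it and use a light touch; leave the microscope, its platform and the other things on the bench alone.

Things in the scene. Friction and masses are not known exactly. Their poses are not given: they have to be found in the camera images.
- isolator: Fixed base of the isolation platform. Origin on the bench top exactly under the axis of the upright fill valve; z up, +x runs from the valve to the gauge, the platform with the microscope stands to its -y side (steel plate, 10 mm thick, x -120 to 240 mm, y -500 to -100 mm, and a tongue x -33 to 97 mm, y -104 to 31 mm, with an upright bracket at y = -33 mm, 72 mm high).
- valve_foot (a point): The valve's place on the bench, at the isolator's origin. Above it an aluminium block, 120 x 60 mm, 30 mm high (x -28 to 92 mm), is clamped at any height, so that its underside is 12 to 42 mm over the bench; the valve's nickel-plated threaded stem, 8 mm across, rises 60.5 mm out of it. The block does not give under the hand.
- valve_axis (a point): Point on the valve's axis, 133 mm over the bench. The sprung pin's brass tip (6 mm wide) ends near it: 118 to 148 mm over the bench, 106 mm above the block's underside. Pressing it: 2.1 N to start, 0.7 N per mm; open from 1.8 mm on (5 N), hard stop at 3.4 mm (6.5 N); it springs back. The nut, screwed down, stops it after 0.5 to 0.9 mm. Over 25 N in all (both fingers added) bends the valve.
- lock_nut (a joint): Brass knurled nut on the pin's thread, 11 mm diameter, 8 mm high. Turn in rad, anticlockwise from above: 0 fully down (underside 15 mm, top 7 mm below the tip), hard stop at 6.3, 4 mm higher; starts at 0 to 0.6. Thread friction 0.02 N m; a grip of 8 to 10 N turns it. If the fingers hold it from rising, it pushes the pin down instead, 0.6 mm per rad.
- gauge_needle (a joint): Red needle of the air gauge (white dial 56 mm across on the block, 55 mm from the valve along +x, case 50 mm below the tip), rad clockwise from above: 0 is empty (red mark), 4.2 full scale; it starts at 2.4 to 3.4. It falls by about 1 rad/s while the valve is open and stays put while the valve is shut.
- platform: Dark grey slab 360 x 400 x 30 mm (60 mm along x and -300 mm along y from the isolator's origin) with the cream microscope fixed on it, 550 mm high over the bench. Origin at the centre of its underside: 45 mm over the bench when it rests on its stops, 2.5 mm higher for every rad of the gauge.
- beaker: Glass beaker, 70 mm diameter, 88 mm high, 3 mm wall; origin at the centre of its foot. Bystander.
- slide_box: Blue plastic slide box, 102 x 87 mm, 35 mm high; origin at the centre of its underside. Bystander.
- air_pump: Aluminium and black hand pump lying along its own x, 213 mm long (from -95 to 118 mm), 30 mm thick; origin on the bench under its axis. Bystander.

How it is judged:
By the outcome, as a careful person would: the job done as asked, in the order asked, and still so for the second after the job is handed in, with the robot touching nothing.
It also fails if it takes over 72 s, if anything falls off the work surface, if the arm or the gripper's body presses on something with over 40 N, if the wrist force passes 120 N, or if a joint passes its speed limit or range.

## Working session

There is one attempt and no reset: what is moved stays moved. The work goes in short steps, Python scripts to look and compute and a tool call to move; the robot and the scene stay as the last step left them, time stands still between calls to the robot, and variables do not carry over. Pictures are saved under pics/ and viewed, and the job is handed in when it is done.

Besides the shell and the picture viewer there is one more tool, called after ">>>" by a JSON object that holds its "method" and its "body". drive_tool: Moves the arm, as the interface text tells. Its arguments: {"type":"object","properties":{"steps":{"type":"array"},"force":{"type":"number"}},"required":["steps"]}

```bash
ls; mkdir -p pics
python3 - <<'E'
from rig import env
import cv2
o=env.observe(); print({k:(v if not hasattr(v,'round') else v.round(4)) for k,v in o.items()})
for n in ["scene","top","wrist"]:
    im=env.capture(n); cv2.imwrite(f"pics/{n}0.png",im[:,:,::-1]); print(n,env.camera_model(n))
E
```

```text
pics
{'time': 0.0, 'q': array([-1.4081,  0.2212,  1.5276, -0.    ,  1.3947, -0.1261]), 'joint_vel': array([-0.0014,  0.0001, -0.0012,  0.0004,  0.0013,  0.0006]), 'joint_torque': array([ 8.00000e-04, -4.94604e+01, -3.87372e+01,  7.00000e-02,
        5.71000e-02, -1.00000e-04]), 'position': array([ 177.8888, -598.5367,  240.417 ]), 'tool_rot': array([ 8.015e-01, -5.980e-01, -7.000e-04, -7.000e-04]), 'ft_force': array([-0.2958, -0.1183, -0.2474]), 'ft_torque': array([-0.0182, -0.0101,  0.0254]), 'opening': 86.63478831519086}
scene {'vfov': 47.42384431420418, 'cx': 321.4150731604772, 'cy': 198.26724636597058, 'view': array([[-7.66041941e-01,  6.42785072e-01,  2.66374835e-03,
         4.41123202e+02],
       [-5.56653946e-01, -6.65455631e-01,  4.97297886e-01,
         2.44825798e+02],
       [ 3.21428264e-01,  3.79468252e-01,  8.67575770e-01,
        -1.10742459e+03],
       [ 0.00000000e+00,  0.00000000e+00,  0.00000000e+00,
         1.00000000e+00]])}
top {'vfov': 47.196057758684034, 'cx': 326.8245595381167, 'cy': 197.46541753777134, 'view': array([[-2.27516425e-02, -9.99599830e-01, -1.68090317e-02,
         4.94226482e+00],
       [ 9.88804767e-01, -2.49796937e-02,  1.47109308e-01,
        -5.46614495e+02],
       [-1.47470324e-01, -1.32738723e-02,  9.88977405e-01,
        -1.06034433e+03],
       [ 0.00000000e+00,  0.00000000e+00,  0.00000000e+00,
         1.00000000e+00]])}
wrist {'vfov': 68.4028421664901, 'cx': 320.87147341650365, 'cy': 205.28110013221567, 'hand_eye': array([[ 9.99999449e-01, -1.04651714e-03, -8.31681003e-05,
         8.48079185e-01],
       [-1.02787713e-03, -9.59912268e-01, -2.80298737e-01,
        -7.74454457e+01],
       [ 2.13503354e-04,  2.80298668e-01, -9.59912814e-01,
        -1.42039525e+02],
       [ 0.00000000e+00,  0.00000000e+00,  0.00000000e+00,
         1.00000000e+00]])}
```

View pics/scene0.png

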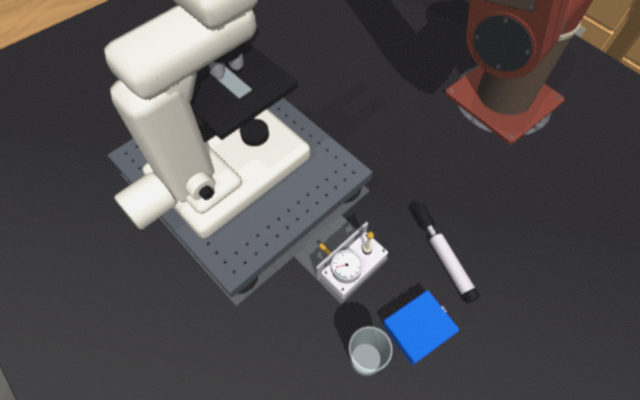

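View pics/top0.png

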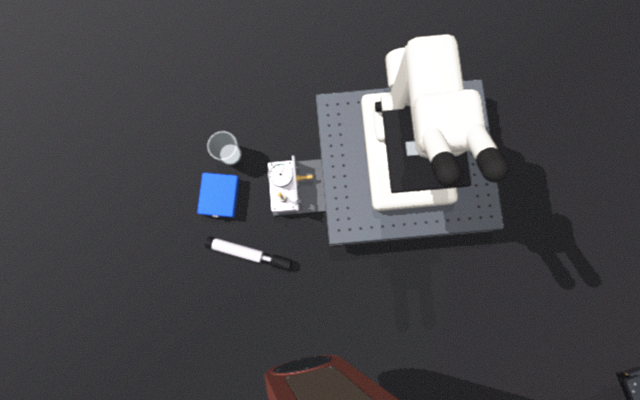

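View pics/wrist0.png

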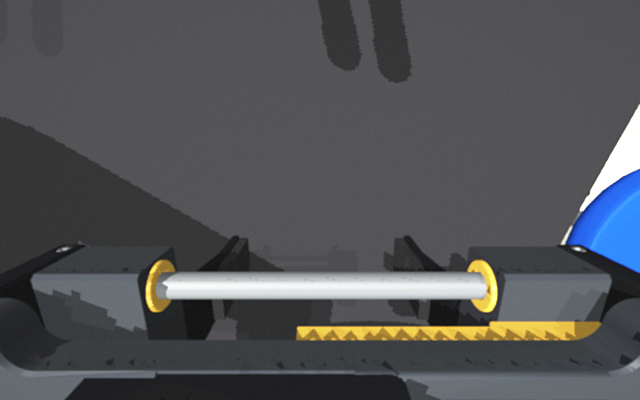

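The scene and top views both show the valve, its brass tip at about (371,236) in scene and (280,196) in top, with the gauge dial at about (346,265) and (282,175). I'll enlarge both.

Run:
```python
import cv2,numpy as np
a=cv2.imread('pics/scene0.png')[210:310,300:400]; b=cv2.imread('pics/top0.png')[150:220,255:325]
a=cv2.resize(a,(400,400),interpolation=cv2.INTER_CUBIC);b=cv2.resize(b,(400,400),interpolation=cv2.INTER_CUBIC)
cv2.imwrite('pics/z0.png',np.hstack([a,b]))
```

```text
(no output)
```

View pics/z0.png

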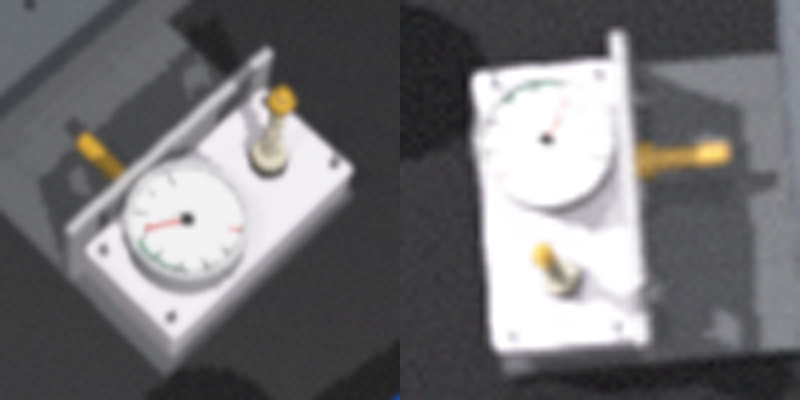

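```bash
cat > h.py <<'E'
import numpy as np
from rig import env
from scipy.spatial.transform import Rotation as R
def cam(name,obs=None):
    m=env.camera_model(name); f=200/np.tan(np.radians(m['vfov'])/2)
    if 'view' in m: T=np.linalg.inv(m['view'])
    else:
        P=np.eye(4);P[:3,:3]=R.from_quat(obs['tool_rot']).as_matrix();P[:3,3]=obs['position'];T=P@m['hand_eye']
    return T,f,m['cx'],m['cy']
def ray(c,px):
    T,f,cx,cy=c
    d=np.array([(px[0]-cx)/f,-(px[1]-cy)/f,-1]);d=T[:3,:3]@d
    return T[:3,3],d/np.linalg.norm(d)
def tri(rs):
    A=sum(np.eye(3)-np.outer(d,d) for o,d in rs);b=sum((np.eye(3)-np.outer(d,d))@o for o,d in rs)
    p=np.linalg.solve(A,b);return p,[np.linalg.norm((np.eye(3)-np.outer(d,d))@(p-o)) for o,d in rs]
def plane(r,z):
    o,d=r;return o+d*(z-o[2])/d[2]
def proj(c,p):
    T,f,cx,cy=c;q=np.linalg.inv(T)@np.append(p,1);return np.array([cx+f*q[0]/-q[2],cy-f*q[1]/-q[2]])
E
python3 - <<'E'
from h import *
s,t=cam('scene'),cam('top')
for n,a,b in [('nut/tip',(370.5,235),(279.9,194.3)),('dial',(347,264.9),(280.5,174.3)),('stembase',(367.3,248.7),(283.8,198))]:
    print(n,*tri([ray(s,a),ray(t,b)]))
for p in [(0,0,0)]: print(proj(t,p),proj(s,p))
E
```

```text
nut/tip [544.95146893  95.82946572 117.08927443] [np.float64(0.04653253406120303), np.float64(0.04653253406114775)]
dial [599.73179996  99.28882517  72.27922624] [np.float64(0.03450021450419345), np.float64(0.034500214504293227)]
stembase [545.0295761   94.52723451  55.8561466 ] [np.float64(0.9420092562849312), np.float64(0.9420092562848656)]
[328.95848109 433.4771435 ] [502.79786797  97.59879981]
```

The triangulated points are consistent. The valve axis is near (545, 95.5), the dial is 55 mm from it along +x (yaw about 3.6°), and the tip is near z 122. I'll retract before swinging round, to stay clear of the microscope, and turn the wrist towards one end of its range on the way.

>>> {"method": "drive_tool", "body": {"steps": [-4,0,0,0,0,0.12,1,-8,0,0,0,0,0.24,1,-12,0,0,0,0,0.36,1,-16,0,0,0,0,0.48,1,-20,0,0,0,0,0.6,1,-24,0,0,0,0,0.72,1,-24.4,-4,0,0,0,0.84,1,-25,-8,0,0,0,0.96,1,-26,-12,0,0,0,1.08,1,-27.5,-16,0,0,0,1.2,1]}}

```text
time: 0.98
position: [226.5, -308.2, 241.4]
tool_rot: [-0.362, 0.932, -0.0, 0.0]
ft_force: [-0.0, 0.2, 0.7]
opening: 86.9
```

```bash
cat >> h.py <<'E'
def totool(p,obs=None):
    o=obs or env.observe();return R.from_quat(o['tool_rot']).as_matrix().T@(np.array(p)-o['position'])/10
def yaw(o):
    x=R.from_quat(o['tool_rot']).as_matrix()[:,0];return np.arctan2(x[1],x[0])
def st():
    o=env.observe();print('t',round(o['time'],2),'q',o['q'].round(3),'p',o['position'].round(1),'yaw',yaw(o).round(3),'F',o['ft_force'].round(2),'T',o['ft_torque'].round(3),'op',round(o['opening'],1));return o
E
python3 - <<'E'
from h import *
o=st()
for p in [(270,-250,240),(350,-120,240),(400,0,240),(545,95,240)]: print(totool(p).round(1))
E
```

```text
t 0.98 q [-1.144e+00 -4.040e-01  2.107e+00  1.000e-03  1.438e+00  1.257e+00] p [ 226.5 -308.2  241.4] yaw -2.401 F [-0.02  0.23  0.68] T [ 0.051  0.019 -0.006] op 86.9
[-7.1  1.4  0.1]
[-21.8   5.6   0.1]
[-33.6  11.    0.2]
[-50.7   8.3   0.2]
```

>>> {"method": "drive_tool", "body": {"steps": [-3.6,0.7,0,0,0,0,1,-7.1,1.4,0,0,0,0,1,-11,2.4,0,0,0,0,1,-14.8,3.4,0,0,0,0,1,-18.4,4.5,0,0,0,0,1,-21.8,5.6,0,0,0,0,1,-25,7,0,0,0,0,1,-28,8.5,0,0,0,0,1,-31,9.8,0,0,0,0,1,-33.6,11,0,0,0,0,1]}}

```text
time: 1.82
position: [400.6, 1.8, 241.5]
tool_rot: [-0.362, 0.932, -0.0, 0.0]
ft_force: [0.6, 0.1, 0.4]
opening: 87.1
```

Run:
```python
from h import *
o=st()
for p in [(545,95.5,240),(545,95.5,200)]: print(totool(p).round(1))
```

```text
t 1.82 q [-0.193 -0.351  2.07   0.     1.422  2.207] p [400.6   1.8 241.5] yaw -2.4 F [0.63 0.08 0.43] T [ 0.018  0.052 -0.029] op 87.1
[-17.   -2.8   0.2]
[-17.   -2.8   4.2]
```

>>> {"method": "drive_tool", "body": {"steps": [-4,-0.7,0,0,0,0,1,-8,-1.3,0,0,0,0,1,-12,-2,0,0,0,0,1,-15,-2.5,0,0,0,0,1,-17,-2.8,0,0,0,0,1,-17,-2.8,0,0,0,0,1,-17,-2.8,0,0,0,0,1,-17,-2.8,0,0,0,0,1,-17,-2.8,0,0,0,0,1,-17,-2.8,0,0,0,0,1]}}

```text
time: 2.65
position: [544.3, 95.3, 241.9]
tool_rot: [-0.362, 0.932, -0.0, 0.001]
ft_force: [-0.5, -0.2, -0.2]
opening: 87.1
```

Run:
```python
from h import *
import cv2
o=st()
im=env.capture('wrist')[:,:,::-1];cv2.imwrite('pics/w1.png',im)
im=env.capture('scene')[:,:,::-1];cv2.imwrite('pics/s1.png',im)
print(proj(cam('wrist',o),(545,95.5,122)))
```

```text
t 2.65 q [0.031 0.047 1.718 0.    1.376 2.432] p [544.3  95.3 241.9] yaw -2.401 F [-0.51 -0.16 -0.24] T [ 0.034  0.028 -0.002] op 87.1
[320.32401885 206.40832471]
```

View pics/w1.png

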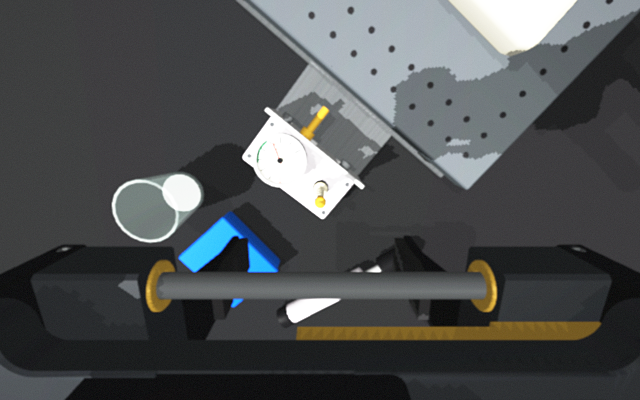

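View pics/s1.png

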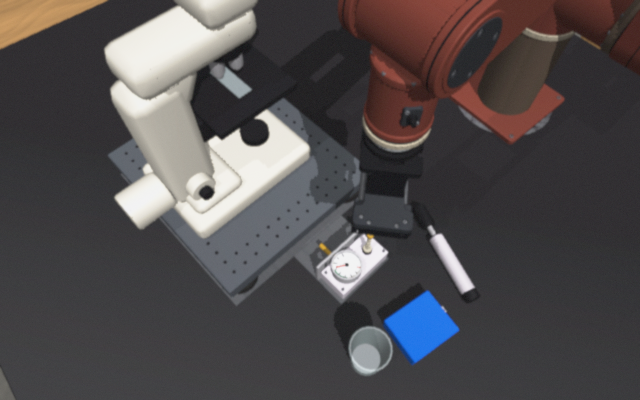

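The wrist view shows the brass tip at about (320,201), close to the predicted (320,206). I'll measure the brass blobs more closely.

Run:
```python
from h import *
import cv2
im=cv2.imread('pics/w1.png');a=im[170:225,290:350];
cv2.imwrite('pics/z1.png',cv2.resize(a,None,fx=10,fy=10,interpolation=cv2.INTER_CUBIC))
hsv=cv2.cvtColor(im,cv2.COLOR_BGR2HSV);m=((abs(hsv[...,0].astype(int)-24)<9)&(hsv[...,1]>90)&(hsv[...,2]>80)).astype(np.uint8)
m[240:]=0
n,l,s,c=cv2.connectedComponentsWithStats(m)
for i in range(1,n):
  if s[i,4]>5: print(s[i],c[i])
o=env.observe();cw=cam('wrist',o)
i=[i for i in range(1,n) if s[i,4]>5 and 190<c[i][1]<215][0]
for z in (112,117,122,127): print(z,plane(ray(cw,c[i]),z).round(1))
```

```text
[300 106  29  34 354] [314.20338983 123.16101695]
[315 196  10  12  94] [319.71276596 201.46808511]
112 [547.1  94.6 112. ]
117 [548.   93.6 117. ]
122 [548.9  92.6 122. ]
127 [549.8  91.5 127. ]
```

View pics/z1.png

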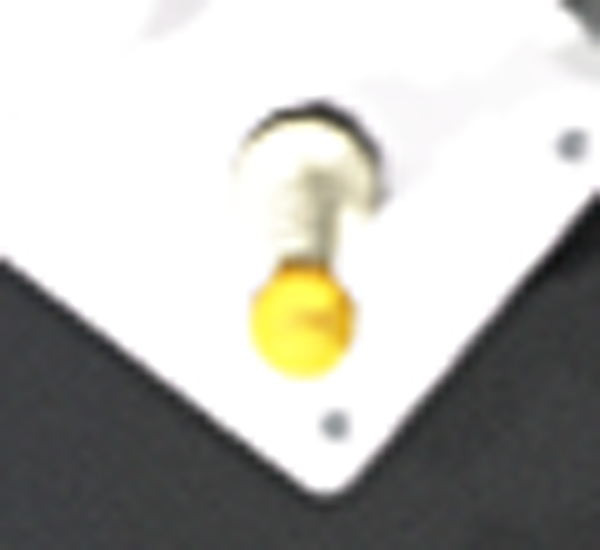

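I'll turn half a revolution and take the same view again. Averaging the two cancels the hand-eye error.

>>> {"method": "drive_tool", "body": {"steps": [0,0,0,0,0,-0.11,1,0,0,0,0,0,-0.22,1,0,0,0,0,0,-0.33,1,0,0,0,0,0,-0.44,1,0,0,0,0,0,-0.55,1,0,0,0,0,0,-0.66,1,0,0,0,0,0,-0.77,1,0,0,0,0,0,-0.88,1,0,0,0,0,0,-0.99,1,0,0,0,0,0,-1.1,1]}}

```text
time: 3.58
position: [544.3, 95.1, 242.3]
tool_rot: [0.797, -0.604, 0.001, -0.001]
ft_force: [-0.1, -0.1, 0.3]
opening: 87.0
```

>>> {"method": "drive_tool", "body": {"steps": [0,0,0,0,0,-0.11,1,0,0,0,0,0,-0.22,1,0,0,0,0,0,-0.33,1,0,0,0,0,0,-0.44,1,0,0,0,0,0,-0.55,1,0,0,0,0,0,-0.66,1,0,0,0,0,0,-0.77,1,0,0,0,0,0,-0.88,1,0,0,0,0,0,-0.99,1,0,0,0,0,0,-1.1,1]}}

```text
time: 4.42
position: [544.1, 94.7, 242.7]
tool_rot: [0.995, -0.095, 0.001, -0.0]
ft_force: [0.1, -0.0, -0.1]
opening: 87.2
```

>>> {"method": "drive_tool", "body": {"steps": [0,0,0,0,0,-0.12,1,0,0,0,0,0,-0.24,1,0,0,0,0,0,-0.36,1,0,0,0,0,0,-0.48,1,0,0,0,0,0,-0.6,1,0,0,0,0,0,-0.72,1,0,0,0,0,0,-0.84,1,0,0,0,0,0,-0.94,1,0,0,0,0,0,-0.94,1,0,0,0,0,0,-0.94,1]}}

```text
time: 5.25
position: [544.0, 94.4, 242.9]
tool_rot: [0.931, 0.364, 0.001, 0.0]
ft_force: [-0.4, -1.1, 0.1]
opening: 87.1
```

```bash
cat >> h.py <<'E'
import cv2
def brass(im,roi):
    hsv=cv2.cvtColor(im,cv2.COLOR_BGR2HSV);m=((abs(hsv[...,0].astype(int)-24)<9)&(hsv[...,1]>90)&(hsv[...,2]>80)).astype(np.uint8)
    k=np.zeros_like(m);x0,y0,x1,y1=roi;k[y0:y1,x0:x1]=1;m*=k
    n,l,s,c=cv2.connectedComponentsWithStats(m)
    for i in range(1,n):
        if s[i,4]>5: print(s[i],c[i].round(2))
    i=1+np.argmax(s[1:,4]);return c[i],s[i]
E
python3 - <<'E'
from h import *
o=st()
im=env.capture('wrist')[:,:,::-1].copy();cv2.imwrite('pics/w2.png',im)
c,s=brass(im,(290,170,350,240))
cw=cam('wrist',o)
for z in (112,117,122,127): print(z,plane(ray(cw,c),z).round(1))
E
```

```text
t 5.25 q [ 0.029  0.043  1.719  0.     1.376 -0.716] p [544.   94.4 242.9] yaw 0.745 F [-0.42 -1.14  0.15] T [ 0.016 -0.134  0.048] op 87.1
[318 197  11  12 102] [322.84 202.85]
[329 226   9  11  46] [332.93 230.28]
[323 236   9   4  25] [326.52 237.92]
112 [546.7  95.  112. ]
117 [545.7  96.  117. ]
122 [544.7  97.  122. ]
127 [543.7  98.  127. ]
```

View pics/w2.png

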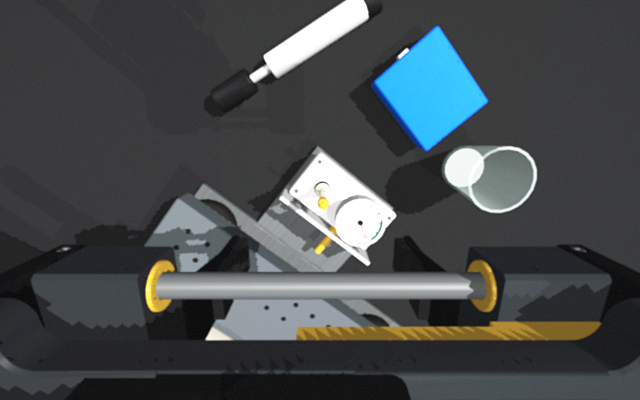

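The two wrist views average to about (546.9, 94.8), against (545, 95.8) from the fixed cameras. I'll aim for (546.5, 95) and bring the pads around the nut with the TCP at z 122. That suits any tip height from about 118 to 125.

Run:
```python
from h import *
print(totool((546.5,95,122)).round(2))
```

```text
[ 0.19  0.11 12.09]
```

>>> {"method": "drive_tool", "body": {"steps": [0.19,0.11,1,0,0,0,0.7,0.19,0.11,3,0,0,0,0.5,0.19,0.11,5,0,0,0,0.45,0.19,0.11,7,0,0,0,0.45,0.19,0.11,8.5,0,0,0,0.45,0.19,0.11,10,0,0,0,0.45,0.19,0.11,11,0,0,0,0.45,0.19,0.11,11.6,0,0,0,0.45,0.19,0.11,12.1,0,0,0,0.45,0.19,0.11,12.1,0,0,0,0.45], "force": 5}}

```text
time: 6.13
position: [546.1, 95.0, 121.0]
tool_rot: [0.931, 0.364, 0.001, 0.0]
ft_force: [-0.3, -0.5, 0.7]
opening: 40.4
```

Run:
```python
from h import *
o=st();print(totool((546.5,95,122)).round(2))
for n in ['scene','top','wrist']: cv2.imwrite(f'pics/{n}3.png',env.capture(n)[:,:,::-1])
a=cv2.imread('pics/scene3.png')[180:300,310:430];b=cv2.imread('pics/wrist3.png')[200:320,220:420]
cv2.imwrite('pics/z3.png',np.hstack([cv2.resize(a,(400,400)),cv2.resize(b,(400,400))]))
```

```text
t 6.13 q [ 0.03   0.171  1.822  0.     1.147 -0.715] p [546.1  95.  121. ] yaw 0.745 F [-0.32 -0.52  0.7 ] T [ 0.079 -0.18   0.006] op 40.4
[ 0.03  0.02 -0.1 ]
```

View pics/z3.png

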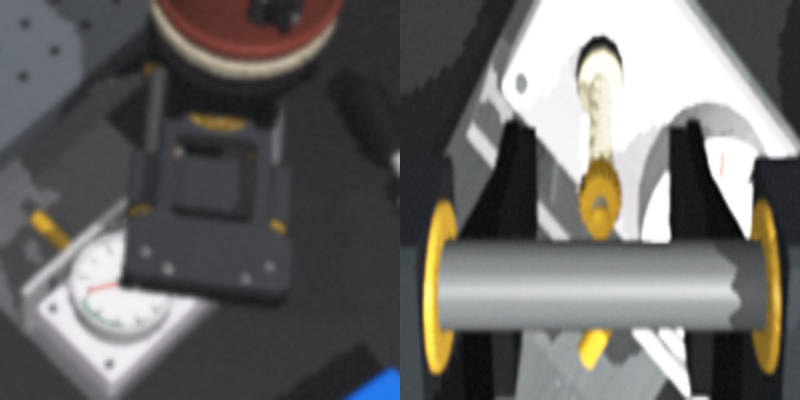

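View pics/wrist3.png

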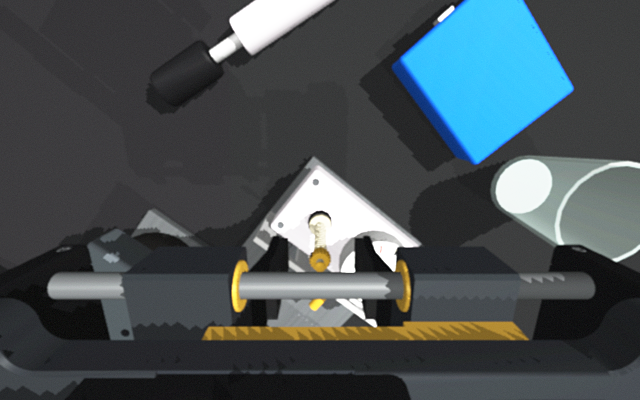

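The nut sits midway between the fingers, at about (320,257) with the tip at (320,264). The tip works out at about z 118. I'll close gently at 3 N first to check the centring.

>>> {"method": "drive_tool", "body": {"steps": [0.03,0.02,0,0,0,0,0.35,0.03,0.02,0,0,0,0,0.25,0.03,0.02,0,0,0,0,0.2,0.03,0.02,0,0,0,0,0.17,0.03,0.02,0,0,0,0,0.15,0.03,0.02,0,0,0,0,0.13,0.03,0.02,0,0,0,0,0.1,0.03,0.02,0,0,0,0,0.08,0.03,0.02,0,0,0,0,0.05,0.03,0.02,0,0,0,0,0.05], "force": 3}}

```text
time: 7.12
position: [546.9, 94.5, 122.5]
tool_rot: [0.931, 0.364, 0.001, 0.001]
ft_force: [-4.2, -3.5, 2.3]
opening: 10.5
```

Run:
```python
from h import *
o=st();print(R.from_quat(o['tool_rot']).as_matrix().T@o['ft_force'])
cv2.imwrite('pics/w4.png',cv2.resize(env.capture('wrist')[220:320,240:400,::-1],(800,500)))
```

```text
t 7.12 q [ 2.900e-02  1.700e-01  1.820e+00 -1.000e-03  1.149e+00 -7.150e-01] p [546.9  94.5 122.5] yaw 0.745 F [-4.22 -3.55  2.31] T [-0.655  0.547  0.039] op 10.5
[-5.50534583 -0.24869336 -2.31662482]
```

View pics/w4.png

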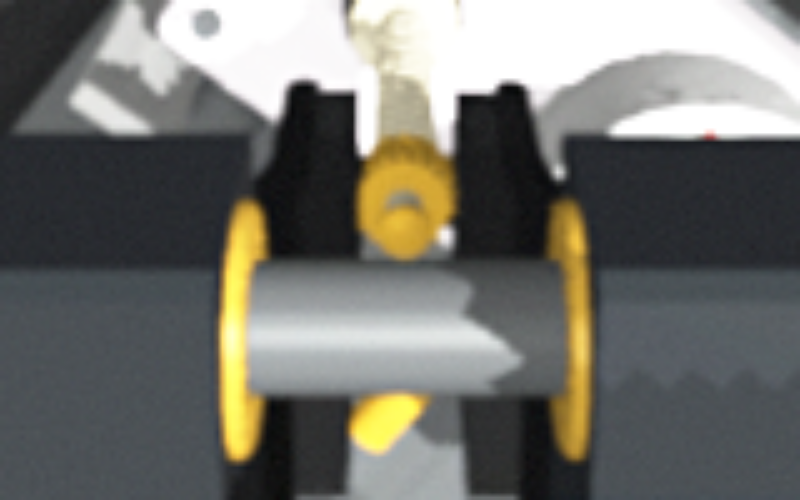

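The fingers hold the nut, at 10.5 mm opening. There is a side force of about 5.5 N along tool -x, so I'll ease the tool that way.

>>> {"method": "drive_tool", "body": {"steps": [-0.02,0,0,0,0,0,0.05,-0.04,0,0,0,0,0,0.05,-0.06,0,0,0,0,0,0.05,-0.06,0,0,0,0,0,0.05,-0.06,0,0,0,0,0,0.05,-0.06,0,0,0,0,0,0.05,-0.06,0,0,0,0,0,0.05,-0.06,0,0,0,0,0,0.05,-0.06,0,0,0,0,0,0.05,-0.06,0,0,0,0,0,0.05]}}

```text
time: 8.0
position: [546.7, 94.3, 122.7]
tool_rot: [0.931, 0.364, 0.002, 0.001]
ft_force: [-0.4, 0.4, 1.0]
opening: 10.6
```

Run:
```python
from h import *
for _ in range(3):
  o=st();print(R.from_quat(o['tool_rot']).as_matrix().T@o['ft_force']);env.capture('top')
```

```text
t 8.0 q [ 0.029  0.168  1.821 -0.     1.149 -0.716] p [546.7  94.3 122.7] yaw 0.745 F [-0.36  0.37  1.04] T [ 0.196 -0.212 -0.001] op 10.6
[-0.01221063 -0.51184565 -1.04553585]
t 8.05 q [ 0.029  0.168  1.821 -0.     1.149 -0.716] p [546.7  94.3 122.7] yaw 0.745 F [0.53 1.12 2.24] T [ 0.251 -0.191 -0.014] op 10.7
[ 1.15430749 -0.4599927  -2.23732313]
t 8.1 q [ 0.029  0.168  1.821 -0.     1.149 -0.716] p [546.7  94.3 122.7] yaw 0.745 F [0.49 2.15 1.71] T [ 0.166 -0.265  0.046] op 10.6
[ 1.82199128 -1.24977288 -1.70422152]
```

The side force is nearly gone. Now I'll grip at 9 N and start turning anticlockwise (negative about tool z), lifting with the thread.

>>> {"method": "drive_tool", "body": {"steps": [0,0,0,0,0,0,0.05,0,0,0,0,0,0,0.05,0,0,-0.006,0,0,-0.1,0.05,0,0,-0.013,0,0,-0.2,0.05,0,0,-0.019,0,0,-0.3,0.05,0,0,-0.025,0,0,-0.4,0.05,0,0,-0.032,0,0,-0.5,0.05,0,0,-0.038,0,0,-0.6,0.05,0,0,-0.044,0,0,-0.7,0.05,0,0,-0.05,0,0,-0.8,0.05], "force": 9}}

```text
time: 8.98
position: [547.0, 95.1, 123.2]
tool_rot: [0.715, 0.7, 0.002, 0.001]
ft_force: [1.4, 3.7, 1.1]
opening: 9.9
```

```bash
cat >> h.py <<'E'
def ff():
    o=st();M=R.from_quat(o['tool_rot']).as_matrix().T;print('tool F',(M@o['ft_force']).round(2),'T',(M@o['ft_torque']).round(3));return o
E
python3 - <<'E'
from h import *
ff()
cv2.imwrite('pics/w5.png',cv2.resize(env.capture('wrist')[220:320,240:400,::-1],(800,500)));ff()
E
```

```text
t 8.98 q [ 2.900e-02  1.680e-01  1.820e+00  1.000e-03  1.149e+00 -1.521e+00] p [547.   95.1 123.2] yaw 1.55 F [1.45 3.66 1.15] T [ 0.799 -0.44  -0.013] op 9.9
tool F [ 3.69  1.38 -1.13] T [-0.423  0.808  0.016]
t 9.03 q [ 2.900e-02  1.680e-01  1.820e+00  1.000e-03  1.149e+00 -1.527e+00] p [547.   95.1 123.3] yaw 1.556 F [1.99 2.91 0.41] T [ 0.919 -0.468 -0.011] op 10.5
tool F [ 2.94  1.95 -0.39] T [-0.454  0.926  0.014]
```

View pics/w5.png

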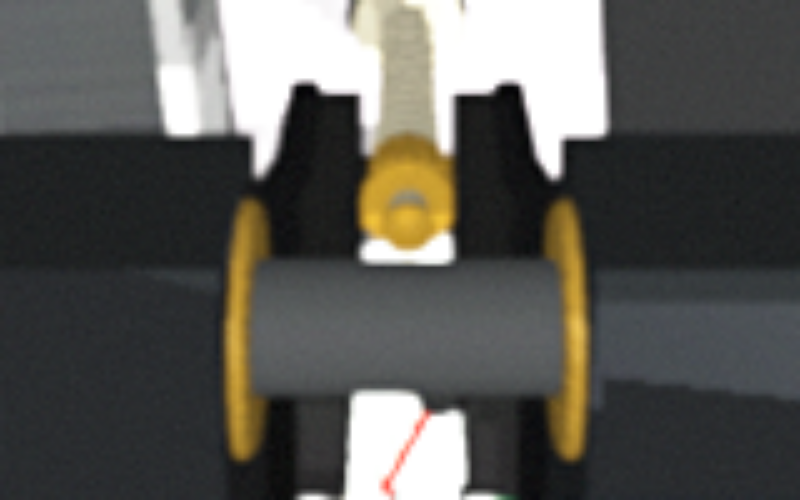

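>>> {"method": "drive_tool", "body": {"steps": [0.015,0.005,-0.006,0,0,-0.1,0.05,0.03,0.01,-0.013,0,0,-0.2,0.05,0.03,0.015,-0.019,0,0,-0.3,0.05,0.03,0.015,-0.025,0,0,-0.4,0.05,0.03,0.015,-0.032,0,0,-0.5,0.05,0.03,0.015,-0.038,0,0,-0.6,0.05,0.03,0.015,-0.044,0,0,-0.7,0.05,0.03,0.015,-0.05,0,0,-0.8,0.05,0.03,0.015,-0.057,0,0,-0.9,0.05,0.03,0.015,-0.06,0,0,-0.95,0.05], "force": 8.5}}

```text
time: 9.87
position: [546.7, 96.1, 123.7]
tool_rot: [0.311, 0.95, 0.002, 0.001]
ft_force: [-0.5, 4.7, 1.6]
opening: 9.9
```

Run:
```python
from h import *
ff()
cv2.imwrite('pics/w6.png',cv2.resize(env.capture('wrist')[220:320,240:400,::-1],(800,500)));ff()
```

```text
t 9.87 q [ 3.100e-02  1.680e-01  1.820e+00  2.000e-03  1.151e+00 -2.479e+00] p [546.7  96.1 123.7] yaw 2.508 F [-0.48  4.65  1.58] T [ 0.865  0.088 -0.048] op 9.9
tool F [ 3.13  3.47 -1.57] T [-0.645  0.582  0.051]
t 9.92 q [ 3.100e-02  1.680e-01  1.820e+00  2.000e-03  1.151e+00 -2.480e+00] p [546.6  96.1 123.6] yaw 2.509 F [-1.13  5.47  2.67] T [ 0.892  0.162 -0.017] op 10.4
tool F [ 4.14  3.76 -2.66] T [-0.623  0.658  0.02 ]
```

View pics/w6.png

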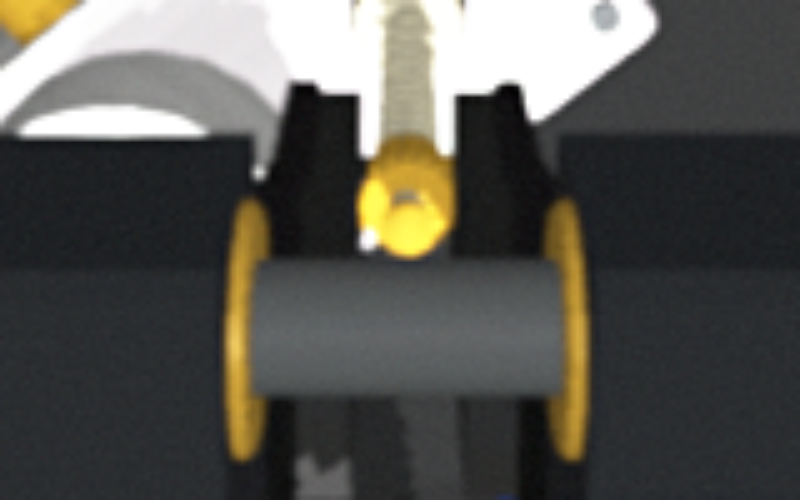

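>>> {"method": "drive_tool", "body": {"steps": [0,0,0,0,0,0,0.2,0,0,0,0,0,0,0.3,0,0,0,0,0,0,0.35,0,0,0,0,0,0,0.35,0,0,0,0,0,0,0.35,0,0,0,0,0,0,0.35,0,0,0,0,0,0.12,0.35,0,0,0,0,0,0.24,0.35,0,0,0,0,0,0.36,0.35,0,0,0,0,0,0.48,0.35]}}

```text
time: 10.75
position: [546.6, 96.0, 123.6]
tool_rot: [0.531, 0.848, 0.002, 0.001]
ft_force: [-0.1, 0.6, 0.5]
opening: 30.4
```

Run:
```python
from h import *
ff();env.capture('top');ff()
```

```text
t 10.75 q [ 0.03   0.168  1.82   0.002  1.151 -1.993] p [546.6  96.  123.6] yaw 2.023 F [-0.06  0.62  0.51] T [ 0.136 -0.092  0.051] op 30.4
tool F [ 0.58  0.22 -0.51] T [-0.142  0.082 -0.05 ]
t 10.8 q [ 0.03   0.168  1.82   0.002  1.151 -1.986] p [546.6  96.  123.6] yaw 2.016 F [-0.51 -0.34 -0.26] T [ 0.135 -0.11  -0.004] op 30.6
tool F [-0.09 -0.61  0.26] T [-0.158  0.074  0.004]
```

The force bias with the nut free is about 0. The side forces felt at the three grip angles put the axis at about (545.6, 95.5), which agrees with the fixed cameras. I'll rewind the wrist with the jaws open, re-centring as it goes.

>>> {"method": "drive_tool", "body": {"steps": [0,-0.04,0,0,0,0.12,0.35,0,-0.08,0,0,0,0.24,0.35,0,-0.11,0,0,0,0.36,0.35,0,-0.11,0,0,0,0.48,0.35,0,-0.11,0,0,0,0.6,0.35,0,-0.11,0,0,0,0.72,0.35,0,-0.11,0,0,0,0.84,0.35,0,-0.11,0,0,0,0.96,0.35,0,-0.11,0,0,0,1.08,0.35,0,-0.11,0,0,0,1.2,0.35]}}

```text
time: 11.63
position: [545.6, 95.4, 123.6]
tool_rot: [0.919, 0.395, 0.002, -0.0]
ft_force: [-0.0, -1.3, 0.1]
opening: 30.4
```

>>> {"method": "drive_tool", "body": {"steps": [0,0,0,0,0,0.12,0.35,0,0,0,0,0,0.24,0.35,0,0,0,0,0,0.36,0.35,0,0,0,0,0,0.48,0.35,0,0,0,0,0,0.6,0.35,0,0,0,0,0,0.72,0.35,0,0,0,0,0,0.84,0.35,0,0,0,0,0,0.96,0.35,0,0,0,0,0,1.08,0.35,0,0,0,0,0,1.2,0.35]}}

```text
time: 12.47
position: [545.6, 95.3, 123.6]
tool_rot: [0.981, -0.194, 0.001, -0.001]
ft_force: [-1.6, -0.6, 0.1]
opening: 30.5
```

>>> {"method": "drive_tool", "body": {"steps": [0,0,0,0,0,0.12,0.35,0,0,0,0,0,0.24,0.35,0,0,0,0,0,0.36,0.35,0,0,0,0,0,0.48,0.35,0,0,0,0,0,0.6,0.35,0,0,0,0,0,0.72,0.35,0,0,0,0,0,0.84,0.35,0,0,0,0,0,0.96,0.35,0,0,0,0,0,1.08,0.35,0,0,0,0,0,1.2,0.35]}}

```text
time: 13.3
position: [545.6, 95.2, 123.6]
tool_rot: [-0.699, 0.715, -0.0, 0.002]
ft_force: [0.7, -0.4, -0.5]
opening: 30.6
```

Run:
```python
from h import *
ff();print(totool((545.6,95.5,122)).round(3))
```

```text
t 13.3 q [0.029 0.165 1.823 0.002 1.15  1.623] p [545.6  95.2 123.6] yaw -1.594 F [ 0.75 -0.41 -0.54] T [ 0.007 -0.027 -0.011] op 30.6
tool F [ 0.39 -0.76  0.54] T [ 0.027 -0.008  0.011]
[-0.025  0.005  0.159]
```

>>> {"method": "drive_tool", "body": {"steps": [-0.03,0,0.03,0,0,0.12,0.35,-0.03,0,0.06,0,0,0.24,0.35,-0.03,0,0.1,0,0,0.36,0.35,-0.03,0,0.1,0,0,0.48,0.35,-0.03,0,0.1,0,0,0.6,0.35,-0.03,0,0.1,0,0,0.72,0.35,-0.03,0,0.1,0,0,0.84,0.35,-0.03,0,0.1,0,0,0.84,0.3,-0.03,0,0.1,0,0,0.84,0.25,-0.03,0,0.1,0,0,0.84,0.22], "force": 3}}

```text
time: 14.13
position: [545.7, 95.5, 122.6]
tool_rot: [-0.348, 0.937, 0.0, 0.002]
ft_force: [0.4, 0.3, -0.3]
opening: 22.2
```

Run:
```python
from h import *
ff();print(totool((545.6,95.5,122.5)).round(3))
```

```text
t 14.13 q [3.000e-02 1.670e-01 1.823e+00 2.000e-03 1.149e+00 2.459e+00] p [545.7  95.5 122.6] yaw -2.43 F [ 0.36  0.28 -0.32] T [ 0.075 -0.035  0.034] op 22.2
tool F [-0.45 -0.02  0.33] T [-0.034 -0.076 -0.034]
[0.003 0.006 0.008]
```

>>> {"method": "drive_tool", "body": {"steps": [0,0,0,0,0,0,0.2,0,0,0,0,0,0,0.17,0,0,0,0,0,0,0.15,0,0,0,0,0,0,0.13,0,0,0,0,0,0,0.1,0,0,0,0,0,0,0.08,0,0,0,0,0,0,0.05,0,0,0,0,0,0,0.05,0,0,0,0,0,0,0.05,0,0,0,0,0,0,0.05], "force": 3}}

```text
time: 14.97
position: [545.7, 95.5, 122.6]
tool_rot: [-0.349, 0.937, 0.0, 0.002]
ft_force: [-0.3, -0.3, -0.7]
opening: 10.6
```

Run:
```python
from h import *
ff();cv2.imwrite('pics/w7.png',cv2.resize(env.capture('wrist')[220:320,240:400,::-1],(800,500)));ff()
```

```text
t 14.97 q [3.000e-02 1.670e-01 1.823e+00 2.000e-03 1.149e+00 2.459e+00] p [545.7  95.5 122.6] yaw -2.43 F [-0.3  -0.31 -0.66] T [ 0.109  0.011 -0.034] op 10.6
tool F [ 0.43 -0.04  0.66] T [-0.09  -0.063  0.034]
t 15.02 q [3.000e-02 1.670e-01 1.823e+00 2.000e-03 1.149e+00 2.459e+00] p [545.7  95.5 122.6] yaw -2.43 F [ 0.45  0.28 -0.08] T [0.068 0.006 0.063] op 10.5
tool F [-0.52 -0.08  0.08] T [-0.056 -0.039 -0.062]
```

View pics/w7.png

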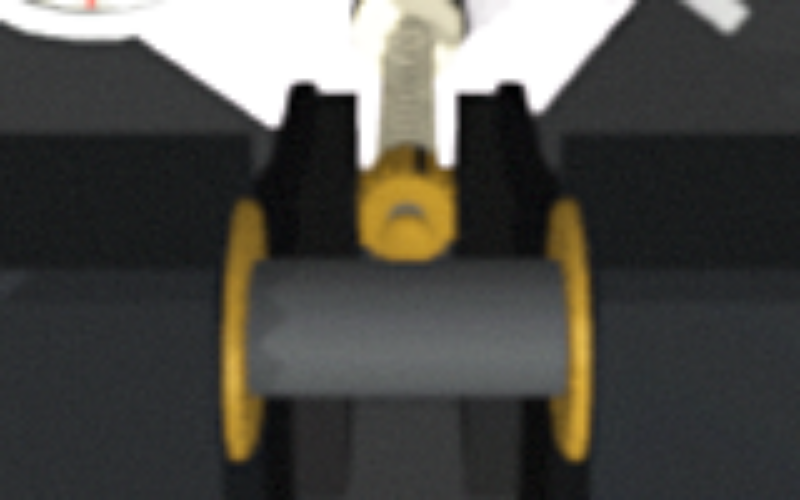

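Centring is now excellent, with side force near 0. There is a dark mark on the nut at (420,160) in this crop, which I can use to see whether it slips. Now the main stroke at 9 N.

>>> {"method": "drive_tool", "body": {"steps": [0,0,0,0,0,0,0.05,0,0,-0.006,0,0,-0.1,0.05,0,0,-0.013,0,0,-0.2,0.05,0,0,-0.02,0,0,-0.31,0.05,0,0,-0.027,0,0,-0.42,0.05,0,0,-0.034,0,0,-0.53,0.05,0,0,-0.041,0,0,-0.64,0.05,0,0,-0.048,0,0,-0.75,0.05,0,0,-0.055,0,0,-0.86,0.05,0,0,-0.062,0,0,-0.97,0.05], "force": 9}}

```text
time: 15.85
position: [545.6, 95.3, 123.2]
tool_rot: [0.747, -0.665, 0.001, -0.001]
ft_force: [-0.2, -1.0, 0.3]
opening: 9.9
```

Run:
```python
from h import *
ff();cv2.imwrite('pics/w8.png',cv2.resize(env.capture('wrist')[220:320,240:400,::-1],(800,500)));ff();print(totool((545.6,95.5,122.5)).round(3))
```

```text
t 15.85 q [3.000e-02 1.660e-01 1.823e+00 1.000e-03 1.150e+00 1.483e+00] p [545.6  95.3 123.2] yaw -1.454 F [-0.24 -0.97  0.29] T [-0.138  0.047 -0.011] op 9.9
tool F [ 0.94  0.35 -0.29] T [-0.062  0.132  0.011]
t 15.9 q [3.000e-02 1.660e-01 1.823e+00 1.000e-03 1.150e+00 1.477e+00] p [545.6  95.3 123.2] yaw -1.448 F [-1.08 -0.53  0.03] T [-0.197  0.093  0.041] op 10.3
tool F [ 0.39  1.13 -0.04] T [-0.117  0.184 -0.041]
[-0.023 -0.004  0.07 ]
```

View pics/w8.png

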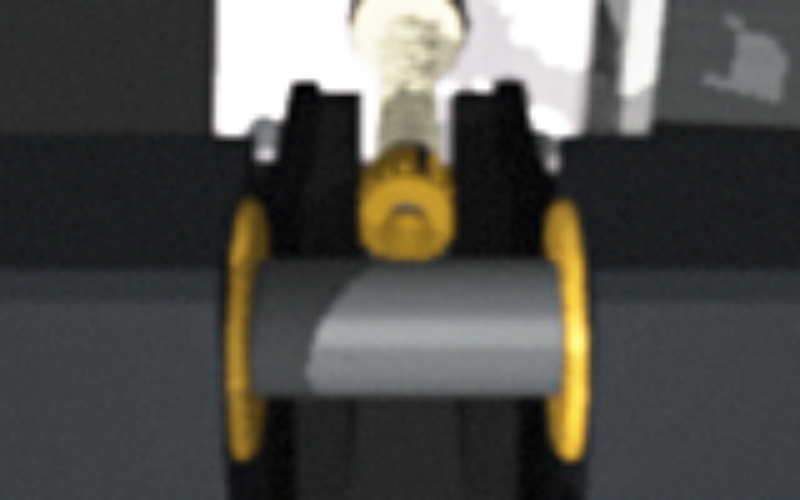

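The mark hasn't moved relative to the fingers, so there is no slip. Continuing.

>>> {"method": "drive_tool", "body": {"steps": [-0.01,0,-0.007,0,0,-0.11,0.05,-0.02,0,-0.014,0,0,-0.22,0.05,-0.02,0,-0.021,0,0,-0.33,0.05,-0.02,0,-0.028,0,0,-0.44,0.05,-0.02,0,-0.035,0,0,-0.55,0.05,-0.02,0,-0.042,0,0,-0.66,0.05,-0.02,0,-0.049,0,0,-0.77,0.05,-0.02,0,-0.056,0,0,-0.88,0.05,-0.02,0,-0.063,0,0,-0.99,0.05,-0.02,0,-0.07,0,0,-1.1,0.05]}}

```text
time: 16.73
position: [545.7, 95.0, 123.9]
tool_rot: [0.985, -0.172, 0.002, -0.001]
ft_force: [0.9, -2.1, -0.7]
opening: 10.5
```

Run:
```python
from h import *
ff();print(totool((545.6,95.5,122.5)).round(3))
```

```text
t 16.73 q [3.000e-02 1.650e-01 1.822e+00 1.000e-03 1.151e+00 3.750e-01] p [545.7  95.  123.9] yaw -0.345 F [ 0.93 -2.14 -0.74] T [-0.293 -0.153 -0.033] op 10.5
tool F [1.6  1.7  0.74] T [-0.224  0.244  0.031]
[-0.029 -0.038  0.14 ]
```

>>> {"method": "drive_tool", "body": {"steps": [0,0,-0.007,0,0,-0.11,0.05,0,0,-0.014,0,0,-0.22,0.05,0,0,-0.021,0,0,-0.33,0.05,0,0,-0.028,0,0,-0.44,0.05,0,0,-0.035,0,0,-0.55,0.05,0,0,-0.042,0,0,-0.66,0.05,0,0,-0.049,0,0,-0.77,0.05,0,0,-0.056,0,0,-0.88,0.05,0,0,-0.063,0,0,-0.99,0.05,0,0,-0.07,0,0,-1.1,0.05]}}

```text
time: 17.57
position: [546.0, 95.0, 124.6]
tool_rot: [0.929, 0.37, 0.002, 0.0]
ft_force: [1.2, 0.5, -0.7]
opening: 10.3
```

Run:
```python
from h import *
ff();cv2.imwrite('pics/w9.png',cv2.resize(env.capture('wrist')[220:320,240:400,::-1],(800,500)));ff();print(totool((545.6,95.5,122.5)).round(3))
```

```text
t 17.57 q [ 3.000e-02  1.640e-01  1.822e+00  1.000e-03  1.152e+00 -7.280e-01] p [546.   95.  124.6] yaw 0.757 F [ 1.24  0.52 -0.74] T [ 0.012 -0.351 -0.014] op 10.3
tool F [1.25 0.47 0.75] T [-0.233  0.263  0.013]
t 17.62 q [ 3.000e-02  1.640e-01  1.822e+00  1.000e-03  1.152e+00 -7.350e-01] p [546.   95.  124.6] yaw 0.764 F [ 0.16 -0.14 -0.86] T [ 0.094 -0.341  0.011] op 10.0
tool F [0.02 0.2  0.86] T [-0.168  0.311 -0.011]
[ 0.002 -0.062  0.21 ]
```

View pics/w9.png

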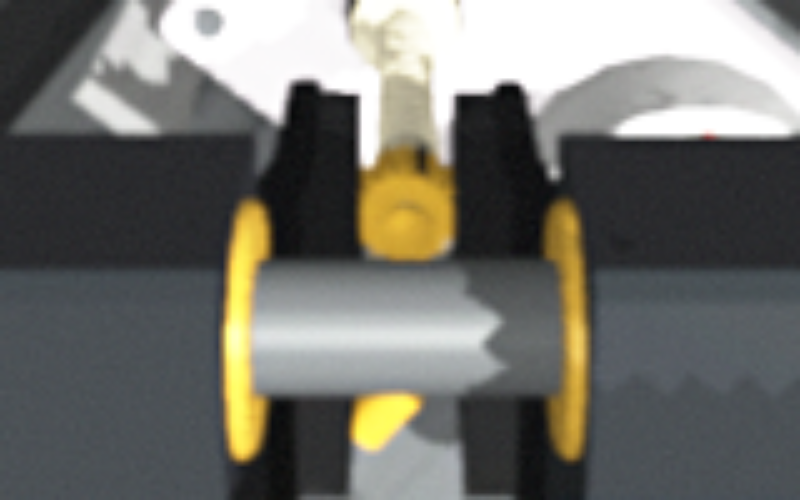

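>>> {"method": "drive_tool", "body": {"steps": [0,0,-0.007,0,0,-0.11,0.05,0,0,-0.014,0,0,-0.22,0.05,0,0,-0.021,0,0,-0.33,0.05,0,0,-0.028,0,0,-0.44,0.05,0,0,-0.035,0,0,-0.55,0.05,0,0,-0.042,0,0,-0.66,0.05,0,0,-0.049,0,0,-0.77,0.05,0,0,-0.055,0,0,-0.85,0.05,0,0,-0.06,0,0,-0.92,0.05,0,0,-0.06,0,0,-0.92,0.05]}}

```text
time: 18.45
position: [546.1, 95.3, 125.2]
tool_rot: [0.667, 0.745, 0.002, 0.001]
ft_force: [0.6, 1.2, -1.0]
opening: 10.4
```

Run:
```python
from h import *
ff();cv2.imwrite('pics/w10.png',cv2.resize(env.capture('wrist')[220:320,240:400,::-1],(800,500)));ff();print(totool((545.6,95.5,122.5)).round(3))
```

```text
t 18.45 q [ 3.000e-02  1.640e-01  1.821e+00  1.000e-03  1.152e+00 -1.653e+00] p [546.1  95.3 125.2] yaw 1.682 F [ 0.57  1.21 -1.02] T [ 0.274 -0.339 -0.027] op 10.4
tool F [1.14 0.7  1.03] T [-0.367  0.234  0.028]
t 18.5 q [ 3.000e-02  1.640e-01  1.821e+00  1.000e-03  1.152e+00 -1.650e+00] p [546.1  95.3 125.2] yaw 1.679 F [ 0.85  1.19 -1.07] T [ 0.266 -0.364 -0.002] op 10.0
tool F [1.09 0.97 1.07] T [-0.39   0.225  0.003]
[ 0.029 -0.048  0.266]
```

View pics/w10.png

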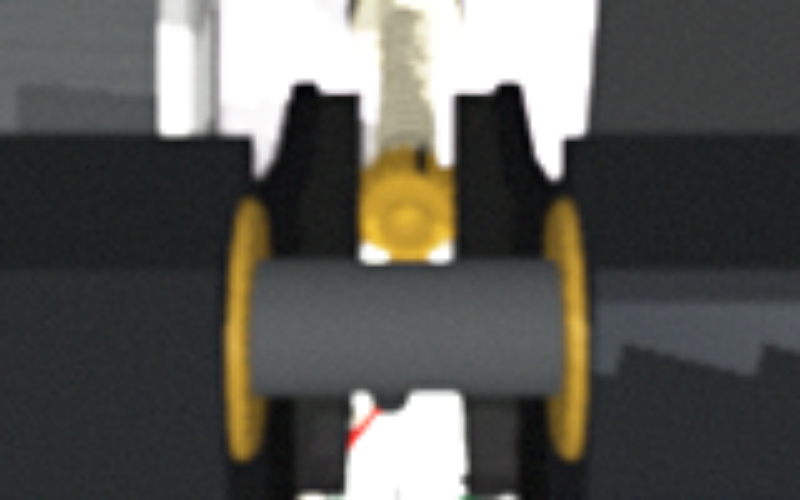

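>>> {"method": "drive_tool", "body": {"steps": [0,0,-0.005,0,0,-0.08,0.05,0,0,-0.01,0,0,-0.16,0.05,0,0,-0.015,0,0,-0.24,0.05,0,0,-0.02,0,0,-0.32,0.05,0,0,-0.02,0,0,-0.4,0.05,0,0,-0.02,0,0,-0.48,0.05,0,0,-0.02,0,0,-0.56,0.05,0,0,-0.02,0,0,-0.64,0.05,0,0,-0.02,0,0,-0.72,0.05,0,0,-0.02,0,0,-0.8,0.05]}}

```text
time: 19.33
position: [545.9, 95.3, 125.4]
tool_rot: [0.326, 0.945, 0.001, 0.002]
ft_force: [0.6, 0.8, -1.3]
opening: 10.4
```

Run:
```python
from h import *
ff();cv2.imwrite('pics/w11.png',cv2.resize(env.capture('wrist')[220:320,240:400,::-1],(800,500)));ff();print(totool((545.6,95.5,122.5)).round(3))
```

```text
t 19.33 q [ 3.000e-02  1.630e-01  1.821e+00  1.000e-03  1.153e+00 -2.449e+00] p [545.9  95.3 125.4] yaw 2.478 F [ 0.57  0.83 -1.27] T [ 0.231 -0.066 -0.02 ] op 10.4
tool F [0.07 1.   1.28] T [-0.222  0.09   0.021]
t 19.38 q [ 3.000e-02  1.630e-01  1.821e+00  1.000e-03  1.153e+00 -2.454e+00] p [545.9  95.3 125.3] yaw 2.483 F [-0.99  0.05 -0.26] T [ 0.264 -0.068  0.003] op 10.0
tool F [ 0.81 -0.56  0.26] T [-0.25   0.108 -0.003]
[ 0.036 -0.009  0.282]
```

View pics/w11.png

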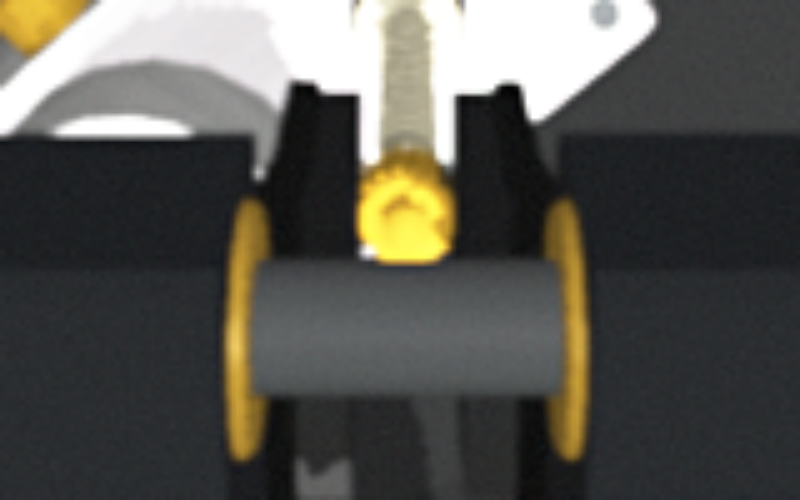

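The mark has swung out of view relative to the fingers after about 6.6 rad in total, so the nut slipped in the grip, presumably at its stop. I'll back off, regrip and turn again to confirm.

>>> {"method": "drive_tool", "body": {"steps": [0,0,0,0,0,0,0.2,0,0,0,0,0,0,0.25,0,0,0,0,0,0,0.25,0,0,0,0,0,0.12,0.25,0,0,0,0,0,0.24,0.25,0,0,0,0,0,0.36,0.25,0,0,0,0,0,0.48,0.25,0,0,0,0,0,0.6,0.25,0,0,0,0,0,0.72,0.25,0,0,0,0,0,0.84,0.25]}}

```text
time: 20.22
position: [546.0, 95.3, 125.4]
tool_rot: [0.684, 0.729, 0.002, 0.001]
ft_force: [0.5, -0.6, 0.1]
opening: 21.7
```

Run:
```python
from h import *
ff();cv2.imwrite('pics/w12.png',cv2.resize(env.capture('wrist')[220:320,240:400,::-1],(800,500)));ff();print(totool((545.6,95.5,125)).round(3))
```

```text
t 20.22 q [ 3.000e-02  1.630e-01  1.821e+00  1.000e-03  1.153e+00 -1.605e+00] p [546.   95.3 125.4] yaw 1.634 F [ 0.55 -0.56  0.11] T [ 0.076 -0.159  0.04 ] op 21.7
tool F [-0.6   0.51 -0.11] T [-0.163  0.065 -0.04 ]
t 20.27 q [ 3.000e-02  1.630e-01  1.821e+00  1.000e-03  1.153e+00 -1.598e+00] p [546.   95.3 125.4] yaw 1.627 F [-0.53 -0.35 -0.03] T [ 0.11  -0.155 -0.006] op 21.8
tool F [-0.32 -0.55  0.03] T [-0.161  0.101  0.006]
[ 0.023 -0.034  0.036]
```

View pics/w12.png

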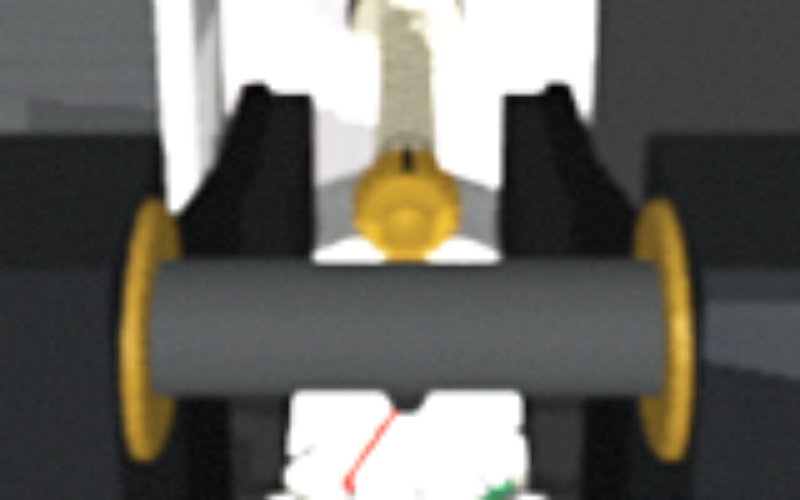

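The mark is at (407,158), about 0.25 rad further round than before the last stroke. I'll do one confirming turn.

>>> {"method": "drive_tool", "body": {"steps": [0.02,-0.03,0,0,0,0,0.17,0.02,-0.03,0,0,0,0,0.12,0.02,-0.03,0,0,0,0,0.08,0.02,-0.03,0,0,0,0,0.05,0.02,-0.03,0,0,0,0,0.05,0.02,-0.03,0,0,0,-0.1,0.05,0.02,-0.03,0,0,0,-0.2,0.05,0.02,-0.03,0,0,0,-0.3,0.05,0.02,-0.03,0,0,0,-0.4,0.05,0.02,-0.03,0,0,0,-0.5,0.05], "force": 8.5}}

```text
time: 21.1
position: [545.5, 95.1, 125.3]
tool_rot: [0.483, 0.876, 0.001, 0.001]
ft_force: [0.1, -2.1, -0.5]
opening: 10.2
```

Run:
```python
from h import *
ff();cv2.imwrite('pics/w13.png',cv2.resize(env.capture('wrist')[220:320,240:400,::-1],(800,500)));ff()
```

```text
t 21.1 q [ 3.000e-02  1.630e-01  1.822e+00  1.000e-03  1.153e+00 -2.103e+00] p [545.5  95.1 125.3] yaw 2.133 F [ 0.11 -2.15 -0.47] T [-0.195 -0.09  -0.042] op 10.2
tool F [-1.88 -1.05  0.47] T [ 0.028 -0.213  0.042]
t 21.15 q [ 3.000e-02  1.630e-01  1.822e+00  1.000e-03  1.153e+00 -2.109e+00] p [545.6  95.1 125.3] yaw 2.139 F [-0.08 -2.15 -0.25] T [-0.209 -0.091 -0.027] op 10.6
tool F [-1.76 -1.22  0.25] T [ 0.036 -0.225  0.026]
```

>>> {"method": "drive_tool", "body": {"steps": [0,0,0,0,0,0,0.2,0,0,0,0,0,0,0.25,0,0,0,0,0,0,0.25,0,0,0,0,0,0.1,0.25,0,0,0,0,0,0.2,0.25,0,0,0,0,0,0.3,0.25,0,0,0,0,0,0.4,0.25,0,0,0,0,0,0.49,0.25,0,0,0,0,0,0.49,0.25,0,0,0,0,0,0.49,0.25]}}

```text
time: 21.98
position: [545.6, 95.3, 125.3]
tool_rot: [0.678, 0.735, 0.002, 0.001]
ft_force: [0.2, 0.0, -0.4]
opening: 21.5
```

Run:
```python
from h import *
ff();cv2.imwrite('pics/w14.png',cv2.resize(env.capture('wrist')[220:320,240:400,::-1],(800,500)));
a=cv2.imread('pics/w13.png')[:,200:600];b=cv2.imread('pics/w14.png')[:,200:600];cv2.imwrite('pics/z14.png',np.hstack([a,b]))
```

```text
t 21.98 q [ 3.000e-02  1.630e-01  1.822e+00  1.000e-03  1.153e+00 -1.621e+00] p [545.6  95.3 125.3] yaw 1.651 F [ 0.19  0.03 -0.37] T [ 0.069 -0.138  0.013] op 21.5
tool F [0.02 0.19 0.37] T [-0.143  0.058 -0.013]
```

View pics/z14.png

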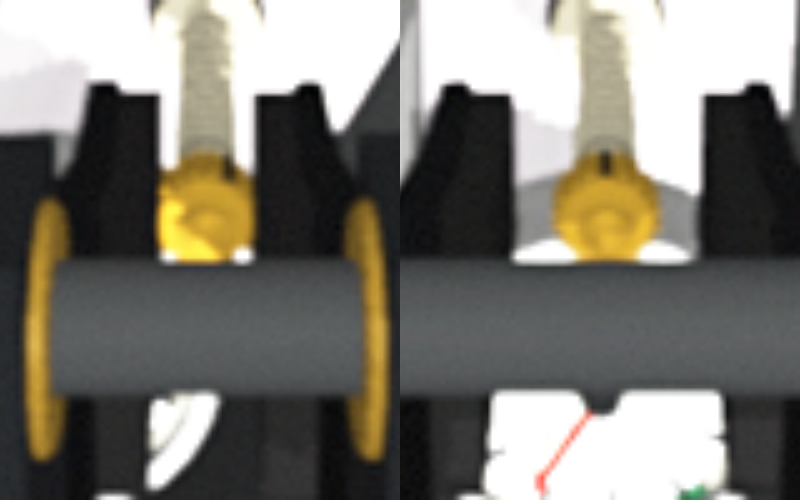

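The mark returned to (405,160), so the nut did not move and is at its hard stop. Next I'll rise clear and close the fingers.

>>> {"method": "drive_tool", "body": {"steps": [0,0,-1,0,0,0,0.3,0,0,-2,0,0,0,0.3,0,0,-3,0,0,0,0.3,0,0,-4,0,0,0,0.3,0,0,-4,0,0,0,0.2,0,0,-4,0,0,0,0.1,0,0,-4,0,0,0,0,0,0,-4,0,0,0,0,0,0,-4,0,0,0,0,0,0,-4,0,0,0,0], "force": 10}}

```text
time: 22.87
position: [545.0, 95.2, 164.6]
tool_rot: [0.678, 0.735, 0.001, 0.001]
ft_force: [-0.7, -0.7, 0.0]
opening: 1.6
```

Run:
```python
from h import *
o=ff()
cv2.imwrite('pics/w15.png',env.capture('wrist')[:,:,::-1]);s=env.capture('scene')[:,:,::-1]
cv2.imwrite('pics/z15.png',np.hstack([cv2.imread('pics/w15.png')[180:330,220:420].repeat(2,0).repeat(2,1),cv2.resize(s[200:300,310:410],(300,300))]))
print(totool((545.6,95.5,144)).round(3))
```

```text
t 22.87 q [ 3.000e-02  1.160e-01  1.794e+00  1.000e-03  1.229e+00 -1.621e+00] p [545.   95.2 164.6] yaw 1.651 F [-0.69 -0.67  0.04] T [ 0.078 -0.113  0.004] op 1.6
tool F [-0.61 -0.74 -0.05] T [-0.119  0.068 -0.004]
[0.025 0.037 2.087]
```

View pics/z15.png

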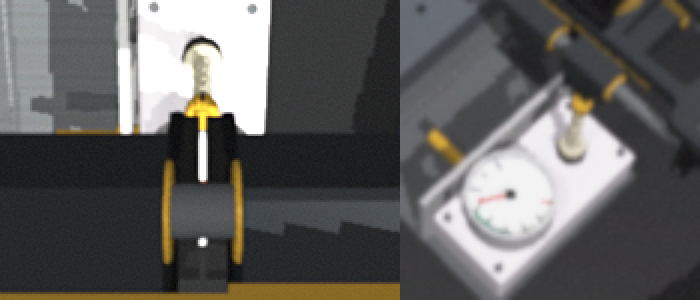

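The scene view shows the dial clearly: needle to the left, red empty mark to the right. I'll descend to just above the tip and then feel for it.

>>> {"method": "drive_tool", "body": {"steps": [0.02,0.03,0.5,0,0,0,0,0.02,0.03,1,0,0,0,0,0.02,0.03,1.4,0,0,0,0,0.02,0.03,1.7,0,0,0,0,0.02,0.03,1.9,0,0,0,0,0.02,0.03,2,0,0,0,0,0.02,0.03,2.1,0,0,0,0,0.02,0.03,2.15,0,0,0,0,0.02,0.03,2.2,0,0,0,0,0.02,0.03,2.2,0,0,0,0]}}

```text
time: 23.8
position: [545.7, 95.4, 143.2]
tool_rot: [0.678, 0.735, 0.001, 0.001]
ft_force: [-1.2, -0.1, 2.3]
opening: 0.1
```

Run:
```python
from h import *
o=ff()
cv2.imwrite('pics/w16.png',env.capture('wrist')[:,:,::-1]);s=env.capture('scene')[:,:,::-1]
cv2.imwrite('pics/z16.png',np.hstack([cv2.imread('pics/w16.png')[180:330,220:420].repeat(2,0).repeat(2,1),cv2.resize(s[200:300,310:410],(300,300))]))
print(totool((545.6,95.5,140)).round(3));ff()
```

```text
t 23.8 q [ 3.000e-02  1.410e-01  1.809e+00  1.000e-03  1.188e+00 -1.621e+00] p [545.7  95.4 143.2] yaw 1.651 F [-1.16 -0.06  2.32] T [0.093 0.047 0.02 ] op 0.1
tool F [ 0.03 -1.16 -2.32] T [ 0.039  0.097 -0.019]
[ 0.008 -0.008  0.319]
t 23.9 q [ 3.000e-02  1.420e-01  1.809e+00  1.000e-03  1.188e+00 -1.621e+00] p [545.7  95.4 143.2] yaw 1.651 F [-1.21 -0.03  2.36] T [ 0.033  0.093 -0.006] op 0.3
tool F [ 0.07 -1.2  -2.36] T [0.09  0.04  0.006]
```

View pics/z16.png

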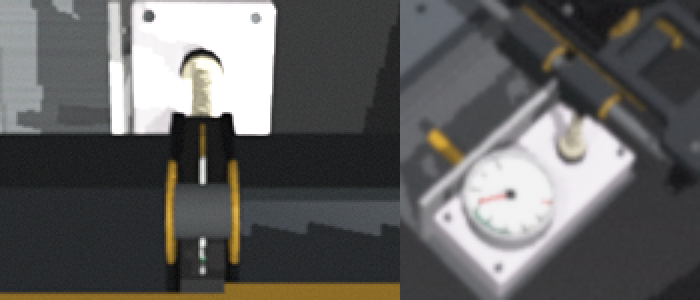

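Contact is already there: 2.3 N with the fingertips at about z 124. I'll press in 1.2 mm and check the force.

>>> {"method": "drive_tool", "body": {"steps": [0,0,0.03,0,0,0,0,0,0,0.06,0,0,0,0,0,0,0.09,0,0,0,0,0,0,0.12,0,0,0,0,0,0,0.12,0,0,0,0,0,0,0.12,0,0,0,0,0,0,0.12,0,0,0,0,0,0,0.12,0,0,0,0,0,0,0.12,0,0,0,0,0,0,0.12,0,0,0,0]}}

```text
time: 24.73
position: [545.7, 95.4, 142.1]
tool_rot: [0.678, 0.735, 0.001, 0.001]
ft_force: [-1.2, -0.3, 2.3]
opening: 0.7
```

Run:
```python
from h import *
ff()
```

```text
t 24.73 q [ 3.000e-02  1.430e-01  1.810e+00  1.000e-03  1.186e+00 -1.621e+00] p [545.7  95.4 142.1] yaw 1.651 F [-1.23 -0.33  2.29] T [0.053 0.119 0.039] op 0.7
tool F [-0.23 -1.24 -2.3 ] T [ 0.114  0.062 -0.039]
```

>>> {"method": "drive_tool", "body": {"steps": [0,0,0.03,0,0,0,0,0,0,0.06,0,0,0,0,0,0,0.09,0,0,0,0,0,0,0.12,0,0,0,0,0,0,0.12,0,0,0,0,0,0,0.12,0,0,0,0,0,0,0.12,0,0,0,0,0,0,0.12,0,0,0,0,0,0,0.12,0,0,0,0,0,0,0.12,0,0,0,0]}}

```text
time: 25.57
position: [545.8, 95.4, 140.9]
tool_rot: [0.678, 0.735, 0.001, 0.001]
ft_force: [-1.6, 0.7, 4.9]
opening: 0.8
```

Run:
```python
from h import *
ff()
w=env.capture('wrist')[:,:,::-1];s=env.capture('scene')[:,:,::-1]
cv2.imwrite('pics/z17.png',np.hstack([w[180:330,220:420].repeat(2,0).repeat(2,1),cv2.resize(s[200:300,310:410],(300,300))]))
ff()
```

```text
t 25.57 q [ 3.000e-02  1.440e-01  1.811e+00  1.000e-03  1.183e+00 -1.621e+00] p [545.8  95.4 140.9] yaw 1.651 F [-1.59  0.73  4.91] T [0.089 0.23  0.029] op 0.8
tool F [ 0.86 -1.51 -4.91] T [ 0.222  0.108 -0.029]
t 25.67 q [ 3.000e-02  1.440e-01  1.811e+00  1.000e-03  1.183e+00 -1.621e+00] p [545.8  95.4 140.9] yaw 1.651 F [-1.49  0.18  4.72] T [0.039 0.196 0.008] op 0.7
tool F [ 0.31 -1.45 -4.73] T [ 0.192  0.054 -0.008]
```

View pics/z17.png

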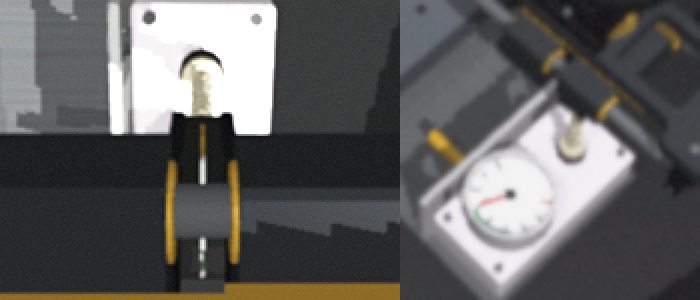

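4.8 N now, and the needle has just begun to move. I'll press 0.7 mm more and hold.

>>> {"method": "drive_tool", "body": {"steps": [0,0,0.03,0,0,0,0,0,0,0.05,0,0,0,0,0,0,0.07,0,0,0,0,0,0,0.07,0,0,0,0,0,0,0.07,0,0,0,0,0,0,0.07,0,0,0,0,0,0,0.07,0,0,0,0,0,0,0.07,0,0,0,0,0,0,0.07,0,0,0,0,0,0,0.07,0,0,0,0]}}

```text
time: 26.5
position: [545.8, 95.5, 140.3]
tool_rot: [0.678, 0.735, 0.001, 0.001]
ft_force: [-2.5, -0.3, 5.1]
opening: 0.6
```

Run:
```python
from h import *
ff()
s=env.capture('scene')[:,:,::-1]
cv2.imwrite('pics/z18.png',cv2.resize(s[200:300,310:410],(500,500)))
ff()
```

```text
t 26.5 q [ 3.000e-02  1.450e-01  1.811e+00  1.000e-03  1.182e+00 -1.621e+00] p [545.8  95.5 140.3] yaw 1.651 F [-2.5  -0.28  5.13] T [ 0.044  0.187 -0.039] op 0.6
tool F [-0.08 -2.49 -5.14] T [0.183 0.059 0.039]
t 26.55 q [ 3.000e-02  1.450e-01  1.811e+00  1.000e-03  1.182e+00 -1.621e+00] p [545.8  95.5 140.3] yaw 1.651 F [-1.87 -0.05  5.5 ] T [ 0.042  0.251 -0.011] op 0.5
tool F [ 0.11 -1.85 -5.5 ] T [0.247 0.062 0.011]
```

View pics/z18.png

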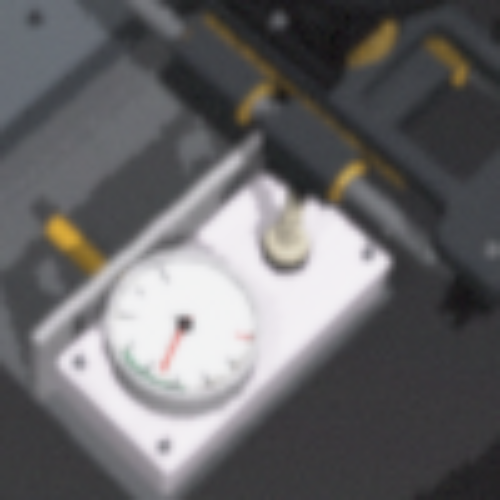

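The needle is falling and now points down, with about 1.8 rad to go. Holding.

>>> {"method": "drive_tool", "body": {"steps": [0,0,0.01,0,0,0,0,0,0,0.01,0,0,0,0,0,0,0.01,0,0,0,0,0,0,0.01,0,0,0,0,0,0,0.01,0,0,0,0,0,0,0.01,0,0,0,0,0,0,0.01,0,0,0,0,0,0,0.01,0,0,0,0,0,0,0.01,0,0,0,0,0,0,0.01,0,0,0,0]}}

```text
time: 27.38
position: [545.8, 95.4, 140.2]
tool_rot: [0.678, 0.735, 0.001, 0.001]
ft_force: [-2.7, -0.2, 5.7]
opening: 0.2
```

>>> {"method": "drive_tool", "body": {"steps": [0,0,0.01,0,0,0,0,0,0,0.01,0,0,0,0,0,0,0.01,0,0,0,0,0,0,0.01,0,0,0,0,0,0,0.01,0,0,0,0,0,0,0.01,0,0,0,0,0,0,0.01,0,0,0,0,0,0,0.01,0,0,0,0,0,0,0.01,0,0,0,0,0,0,0.01,0,0,0,0]}}

```text
time: 28.22
position: [545.8, 95.5, 140.2]
tool_rot: [0.678, 0.735, 0.001, 0.001]
ft_force: [-1.3, 1.1, 5.0]
opening: 0.6
```

>>> {"method": "drive_tool", "body": {"steps": [0,0,0.01,0,0,0,0,0,0,0.01,0,0,0,0,0,0,0.01,0,0,0,0,0,0,0.01,0,0,0,0,0,0,0.01,0,0,0,0,0,0,0.01,0,0,0,0,0,0,0.01,0,0,0,0,0,0,0.01,0,0,0,0,0,0,0.01,0,0,0,0,0,0,0.01,0,0,0,0]}}

```text
time: 29.05
position: [545.8, 95.4, 140.2]
tool_rot: [0.678, 0.735, 0.001, 0.001]
ft_force: [-1.8, -0.3, 5.6]
opening: 0.5
```

Run:
```python
from h import *
ff()
s=env.capture('scene')[:,:,::-1];cv2.imwrite('pics/s19.png',s)
cv2.imwrite('pics/z19.png',cv2.resize(s[200:300,310:410],(500,500)))
```

```text
t 29.05 q [ 3.000e-02  1.450e-01  1.811e+00  1.000e-03  1.182e+00 -1.621e+00] p [545.8  95.4 140.2] yaw 1.651 F [-1.78 -0.28  5.62] T [0.087 0.277 0.033] op 0.5
tool F [-0.14 -1.78 -5.63] T [ 0.269  0.109 -0.033]
```

View pics/z19.png

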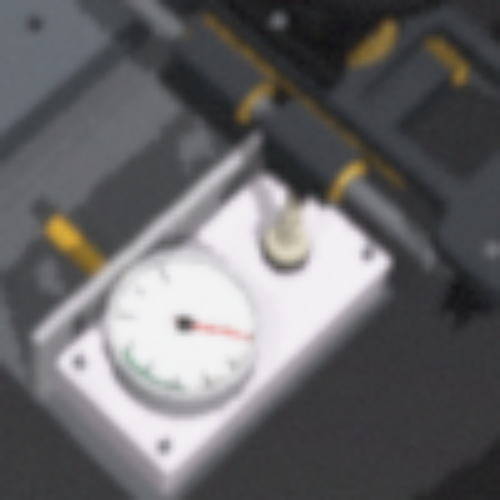

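The needle lies on the red mark. I'll hold for two more calls to be sure, then check again.

>>> {"method": "drive_tool", "body": {"steps": [0,0,0.01,0,0,0,0,0,0,0.01,0,0,0,0,0,0,0.01,0,0,0,0,0,0,0.01,0,0,0,0,0,0,0.01,0,0,0,0,0,0,0.01,0,0,0,0,0,0,0.01,0,0,0,0,0,0,0.01,0,0,0,0,0,0,0.01,0,0,0,0,0,0,0.01,0,0,0,0]}}

```text
time: 29.93
position: [545.8, 95.4, 140.1]
tool_rot: [0.678, 0.735, 0.001, 0.001]
ft_force: [-2.4, 0.5, 5.1]
opening: 0.6
```

>>> {"method": "drive_tool", "body": {"steps": [0,0,0.01,0,0,0,0,0,0,0.01,0,0,0,0,0,0,0.01,0,0,0,0,0,0,0.01,0,0,0,0,0,0,0.01,0,0,0,0,0,0,0.01,0,0,0,0,0,0,0.01,0,0,0,0,0,0,0.01,0,0,0,0,0,0,0.01,0,0,0,0,0,0,0.01,0,0,0,0]}}

```text
time: 30.77
position: [545.8, 95.5, 140.1]
tool_rot: [0.678, 0.735, 0.001, 0.001]
ft_force: [-2.5, -0.5, 5.6]
opening: 0.6
```

Run:
```python
from h import *
ff()
s=env.capture('scene')[:,:,::-1];cv2.imwrite('pics/s20.png',s)
a=cv2.imread('pics/s19.png');d=cv2.absdiff(a,s.copy()).max(2)
print('moved px',(d[100:310,100:400]>40).sum())
z=cv2.imread('pics/scene0.png')
cv2.imwrite('pics/z20.png',np.hstack([cv2.resize(z[140:310,100:270],(400,400)),cv2.resize(s[140:310,100:270],(400,400))]))
cv2.imwrite('pics/z20b.png',cv2.resize(s[200:300,310:410],(500,500)))
```

```text
t 30.77 q [ 3.000e-02  1.450e-01  1.811e+00  1.000e-03  1.182e+00 -1.621e+00] p [545.8  95.5 140.1] yaw 1.651 F [-2.47 -0.53  5.57] T [0.061 0.305 0.013] op 0.6
tool F [-0.33 -2.49 -5.58] T [ 0.299  0.085 -0.013]
moved px 0
```

View pics/z20.png

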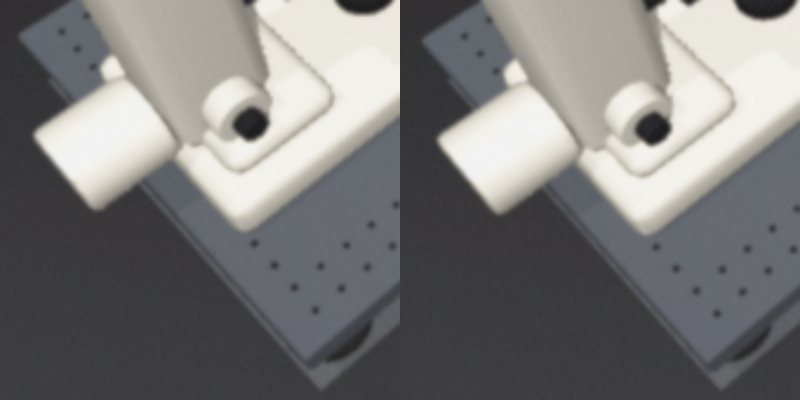

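View pics/z20b.png

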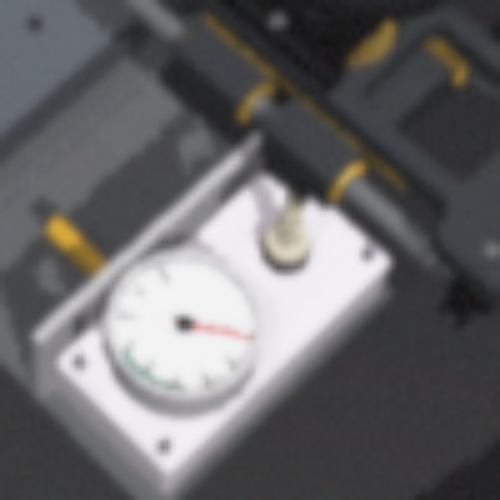

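The needle rests on the red mark and no longer moves, and the platform has sunk (its edge is about 4 px lower in the enlarged crop). Now I'll let go by lifting straight up.

>>> {"method": "drive_tool", "body": {"steps": [0,0,-0.1,0,0,0,0,0,0,-0.3,0,0,0,0,0,0,-0.7,0,0,0,0,0,0,-1.5,0,0,0,0,0,0,-3,0,0,0,0,0,0,-5,0,0,0,0,0,0,-7,0,0,0,0,0,0,-9,0,0,0,0,0,0,-10,0,0,0,0,0,0,-10,0,0,0,0]}}

```text
time: 31.65
position: [547.1, 95.5, 243.4]
tool_rot: [0.678, 0.735, 0.003, 0.003]
ft_force: [0.3, 0.3, 0.3]
opening: 0.3
```

Run:
```python
from h import *
ff()
s=env.capture('scene')[:,:,::-1];w=env.capture('wrist')[:,:,::-1]
cv2.imwrite('pics/z21.png',np.hstack([cv2.resize(s[200:300,310:410],(400,400)),cv2.resize(w[130:250,260:380],(400,400))]))
cv2.imwrite('pics/s21.png',s)
```

```text
t 31.65 q [ 3.000e-02  4.600e-02  1.715e+00  1.000e-03  1.371e+00 -1.621e+00] p [547.1  95.5 243.4] yaw 1.651 F [0.32 0.29 0.26] T [ 0.128 -0.179 -0.039] op 0.3
tool F [ 0.26  0.34 -0.26] T [-0.189  0.113  0.04 ]
```

View pics/z21.png

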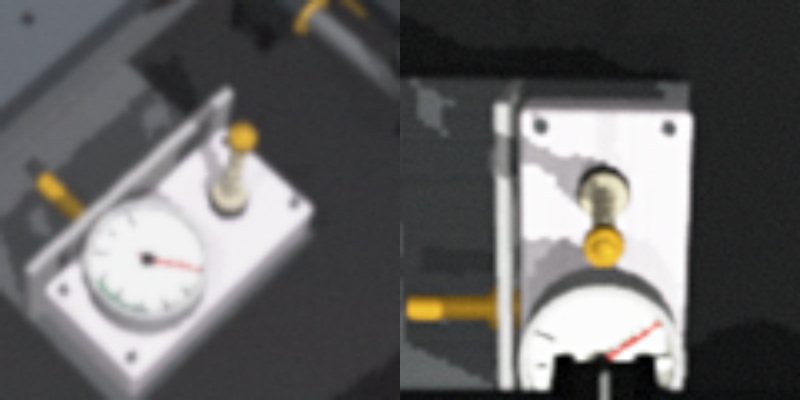

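View pics/s21.png

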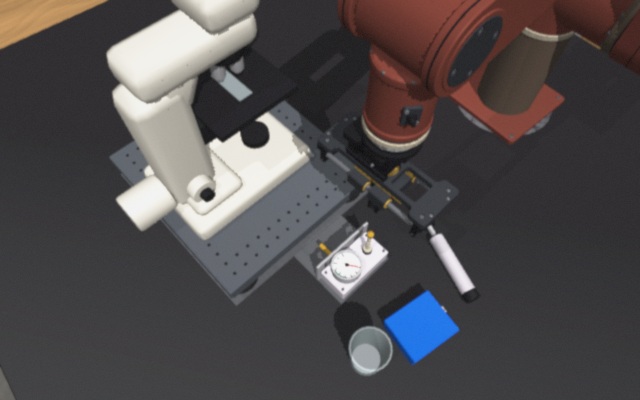

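The valve stands straight with the nut up, the needle is on the red mark, the robot is clear and nothing else has moved. Handing in.

Run:
```python
from rig import env
print(env.close_job())
```

```text
the job is handed in; nothing more can be done
None
```

The isolation platform is let down and the job is handed in at 31.7 s of the 72 s allowed. The lock nut is undone to its stop and left there.

- **Nut:** I turned it anticlockwise in two strokes with a 9 N grip, following its rise. In a last check turn it slipped in the fingers and a mark on it stayed put, so it is at its hard stop.
- **Valve:** I felt the tip at about z 124 mm and pressed it with the closed fingers at about 5.5 N, until the needle reached the red mark. I held it there nearly 2 s more and the needle did not move.
- **Platform:** It has visibly sunk compared with the first picture. I did not measure its height, so that it rests on its stops follows from the empty gauge.
- **After lifting off:** The force on the tool was about 0. The valve looked straight, the needle was still on the mark, and the beaker, slide box and pump had not moved.

**Checks that disagreed:**
- **Valve position:** The first wrist-camera fix was 2–3 mm off the fixed cameras. I corrected it from a second wrist view and the side forces I felt.
- **Side force on the valve:** It reached about 5 N in the first stroke before I re-centred. With the grip that is roughly 23 N in all by my estimate, close to the 25 N limit.
- **Tip height:** From the pictures I expected 118–122 mm, but felt it at about 124 mm.

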